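# Feel for the release notch of the column compartment

### The arm

A 7-joint arm with a two-finger parallel gripper is mounted at the origin on the work surface. World frame = base frame: x ahead of the robot, y to its left, z up, the work surface at z = 0. Lengths are in mm, angles in rad, forces in N, time in s.
With the tool pointing down it reaches from about 425 to 950 mm from the base axis. Payload 4.7 kg.
Tool frame: the origin (TCP) lies on the front face of the gripper's body, between the roots of the fingers; the fingertips stand 70 mm ahead of it and the grasp point (between the pads) lies 51 mm ahead of it (tip_extent is the x of the fingertips in the tool frame, in mm); x points along the fingers, y is the direction in which the jaws open and shut, and the axes are right-handed (so a half turn about x gives the same grasp; the last joint's range is limited). The gripper opens to 87 mm and grips with 3 to 60 N. Pads are 19 mm wide; open, the fingers measure 117 mm over their backs; the gripper's body (75 mm by 190 mm) begins 51 mm behind the grasp point.
Start: joints at [1.245, 0.469, -0.049, 1.532, 0.024, 1.141, -0.082], TCP at [197.454, -645.487, 292.273] pointing down, gripper open.
Joint ranges: [-2.59, 2.59], [-0.33, 1.99], [-1.39, 1.29], [0.1, 2.45], [-1.04, 4.18], [0.21, 1.99], [-2.66, 2.66]. Speed limits (rad/s): [2.57, 2.57, 3.14, 3.14, 3.14, 3.14, 3.14].

### API

Orientations are given as a unit quaternion [x, y, z, w].
In Python, from rig import get_state, camera, camera_params, finish_job, look_for, tip_extent gives the robot as it stands.
- The arm moves only by the shell command python3 -m pendant 'ROWS' [FORCE]. ROWS is JSON, a list of rows, each an object with "dr": the turn, a rotation vector about the world's x, y, z in rad, a list of three; "offset": the shift along the world's x, y, z in m, a list of three; "hand": the opening, from 0 (shut) to 1 (fully open). A call has 1 to 12 rows; each row shifts and turns the commanded pose from where the row before left it; what a row does not reach is not made up. A row lasts 1/12 s, in which the tool goes at most 41.7 mm and 7.16 degrees, less where a joint would pass 70% of its speed; a pose out of reach is approached as far as the arm can. A call with a gripper value outside its range is refused whole. The fingers move at their own pace and stop on an object; FORCE is the grip in N (left out, the last holds). Time passes only in rows, so rows that do not move let the fingers close. It gives the time, the measured TCP pose, the force and the opening at its end, in the units of the state.
- get_state(): the state, without advancing time (a new reading comes with each control period).
- camera(name): name is "side" or "top"; returns (picture, depth): 400x640x3 uint8, blue, green, red; 400x640 float32, mm along the optical axis (not along the pixel's ray), 0 where there is no reading.
- camera_params(name): a dict with "mtx" (3x3 intrinsics, pixels), "k1" (the pictures are not rectified: a ray, as slopes to the right and down, at radius r is drawn at 1 + k1 r^2 times it, then the intrinsics apply), "cam_to_world" (4x4, takes a point from camera to world coordinates). Camera axes: x right, y up, looking along -z (the intrinsics and any distortion apply to the point x, -y, -z); pixel columns grow to the right and rows downward; lengths in mm; the calibration is good to about 2 mm. A picture is of the moment at which its call begins. camera_params takes no time and is no camera call.
- finish_job(): hands the job in, once; it reports no verdict.
Trained networks look in the newest picture that a camera, given by its name, has taken for a name from the list of things; names that differ only in an ending like _2 or _b are one class to them, and where a whole thing is asked for, a point or a joint stands for the part that bears it (a point fixed in the world has none). Each returns a list of dicts, best first, with "p" (0 to 1); they miss things now and then, are a little off and sometimes report something else, mostly with a low value. They report only what shows in the picture. A call takes as long as a camera call.
- look_for(camera, target): "location" ([column, row] in pixels, amid what is visible of it).
The state is a dict: "t": time; "q": joint angles; "qd": joint speeds; "effort": joint torques, N m; "tool_pos": TCP position; "ee_rot": TCP orientation; "force": force on the tool from outside, world axes, zero at the start; "moment": the same for the moment, N m; "finger_gap": finger opening in mm.
Only numpy, scipy, OpenCV 4.12 (cv2) and the standard library are available. Lean on these libraries where they do the work, as an engineer would, in place of code of your own. Each camera call takes 0.05 s, during which the arm holds its last target.

### The job

Open the lid of the white instrument module by its hidden release: starting at the end of the module's front edge next to the block with the round black dial, feel along the edge with a fingertip until it drops into the notch, then press the catch inside the notch all the way down, so that the lid pops ajar and stays so. Press gently, do not push or pry the lid itself, and grasp, lift or disturb none of the glassware, vials and boxes around.

Things in the scene. Friction and masses are not known exactly. Their poses are not given: they have to be found in the camera images.
- case: White instrument module, fixed, 280 x 400 mm (x, y). Origin on the bench (z 0) right below the middle of its front edge; x points from the edge to the module's back, y along the edge to the end block with the dial, z up. Two end blocks, y 110 to 200 mm either side, are 98 mm high. Top just in front of and behind the edge: 60 mm high (78 mm from 30 mm behind its centre line on). Dial: 44 mm across, 16 high, on the +y block at x 130 mm.
- edge_start (a point): End of the front edge by the dial block: on the strip's top, mid-width, y +110 mm. The front edge is a straight fixed grey strip, 28 mm wide (x -14 to +14 mm), flat top 92 mm above the bench, open between the end blocks, which rise 6 mm above it.
- edge_end (a point): The other end of the front edge, y -110 mm. Between the two lies one notch, 50 mm long along the edge, cut through the strip from front to back; its centre is at an unknown module y from -75 to 0 mm, different every time (felt as a drop, seen as a gap of the same grey). Its floor is the catch, flat top 16 mm below the strip's top.
- catch (a joint): Travel (m) of the catch in the notch, straight down: 0 at the start (top 76 mm above the bench), 0.009 fully down (67 mm). It resists with about 7 N all the way, has a hard stop and stays where it is left; a linkage raises the lid as it goes down.
- lid: Flat grey lid, 150 x 214 x 6 mm, its front rim 62 mm behind the strip's centre line and 3 mm below the strip's top. Origin on its hinge at the back (212 mm behind that line, 86 mm above the bench); axes as the module's while shut. Tilts up at the front, by 0.12 rad (rim 18 mm up) with the catch fully down.
- vial_a: small amber sample vial with white cap, 22 mm across, 44 mm tall, standing on the bench 80 to 110 mm in front of the module's edge; not to be disturbed. Origin at the centre of its underside.
- vial_b: a second such vial, standing on top of the module's end block without the dial (98 mm above the bench); not to be disturbed. Origin at the centre of its underside.
- reagent: amber glass bottle with blue cap, 86 mm across, 190 mm tall; not to be disturbed. Origin at the centre of its underside.
- jar: white plastic jar, 54 mm across, 90 mm tall; not to be disturbed. Origin at the centre of its underside.
- flask: small glass flask with narrow neck, 68 mm across, 126 mm tall; not to be disturbed. Origin at the centre of its underside.
- beaker: open glass beaker, 68 mm across, 85 mm tall; not to be disturbed. Origin at the centre of its underside.
- tipbox: blue plastic box of 80 x 120 x 55 mm (x, y, z); not to be disturbed. Origin at the centre of its underside.
- dish: flat clear dish, 90 mm across, 14 mm high; not to be disturbed. Origin at the centre of its underside.

How it is judged:
By the outcome, as a careful person would: the job done as asked, in the order asked, and still so for the second after the job is handed in, with the robot touching nothing.
It also fails if it takes over 58 s, if anything falls off the work surface, if the arm or the gripper's body presses on something with over 40 N, if the wrist force passes 120 N, or if a joint passes its speed limit or range.

## Working session

There is one attempt and no reset: what is moved stays moved. The work goes in short steps, Python scripts to look and compute and a shell command to move; the robot and the scene stay as the last step left them, time stands still between calls to the robot, and variables do not carry over. Pictures are saved under pics/ and viewed, and the job is handed in when it is done.

```bash
mkdir -p pics; ls; python3 - <<'E'
from rig import *
import cv2, numpy as np
s=get_state(); print({k:np.round(v,3).tolist() for k,v in s.items()}); print(tip_extent() if callable(tip_extent) else tip_extent)
for n in("side","top"):
    im,d=camera(n); cv2.imwrite(f"pics/{n}0.png",im); np.save(f"{n}0.npy",d); p=camera_params(n); print(n,p)
    for t in ["case","lid","vial_a","catch"]:
        print(t,[(np.round(r["location"]).tolist(),round(r["p"],2)) for r in look_for(n,t)][:3])
E
```

```text
pics
{'t': 0.0, 'q': [1.245, 0.469, -0.049, 1.534, 0.024, 1.141, -0.082], 'qd': [0.001, -0.002, 0.002, 0.002, 0.001, -0.0, 0.001], 'effort': [0.001, -50.797, -0.081, -23.615, -0.062, 0.038, 0.0], 'tool_pos': [197.273, -645.055, 291.228], 'ee_rot': [-0.699, -0.105, 0.699, -0.104], 'force': [0.519, -0.169, -0.862], 'moment': [-0.027, 0.021, -0.028], 'finger_gap': 86.853}
69.7
side {'mtx': array([[507.29135794,   0.        , 318.40531571],
       [  0.        , 507.29135794, 201.26105232],
       [  0.        ,   0.        ,   1.        ]]), 'k1': -0.03836680222266191, 'cam_to_world': array([[-9.03444224e-01,  3.18585995e-01, -2.86864948e-01,
         2.40509806e+02],
       [-4.28661219e-01, -6.61677529e-01,  6.15168600e-01,
         8.00823499e+02],
       [ 6.17201095e-03,  6.78738397e-01,  7.34354203e-01,
         1.05524656e+03],
       [ 0.00000000e+00,  0.00000000e+00,  0.00000000e+00,
         1.00000000e+00]])}
case [([328.0, 204.0], 0.96)]
lid [([323.0, 188.0], 0.8)]
vial_a [([402.0, 242.0], 0.63), ([338.0, 141.0], 0.53), ([313.0, 363.0], 0.52)]
catch [([378.0, 199.0], 0.48), ([424.0, 150.0], 0.47)]
top {'mtx': array([[431.07191747,   0.        , 322.11482696],
       [  0.        , 431.07191747, 198.4426026 ],
       [  0.        ,   0.        ,   1.        ]]), 'k1': -0.0005138616717341273, 'cam_to_world': array([[-8.97196601e-03,  9.84143824e-01, -1.77145247e-01,
         3.86386443e+02],
       [-9.99913950e-01, -7.13412455e-03,  1.10089850e-02,
         1.14955636e+01],
       [ 9.57064830e-03,  1.77228775e-01,  9.84123145e-01,
         1.34686022e+03],
       [ 0.00000000e+00,  0.00000000e+00,  0.00000000e+00,
         1.00000000e+00]])}
case [([343.0, 206.0], 0.93)]
lid [([340.0, 195.0], 0.79)]
vial_a [([331.0, 274.0], 0.59), ([398.0, 184.0], 0.5)]
catch [([355.0, 245.0], 0.49), ([342.0, 206.0], 0.34)]
```

View pics/side0.png

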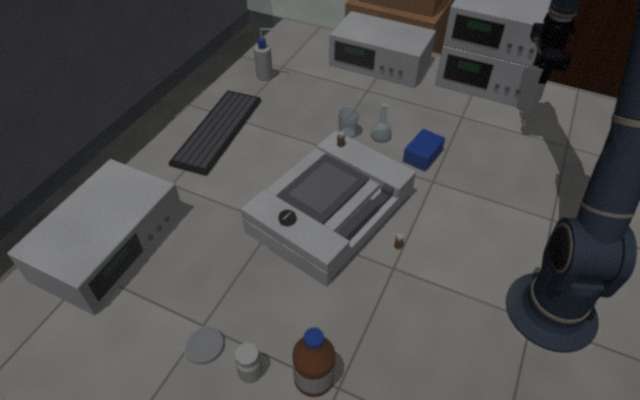

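View pics/top0.png

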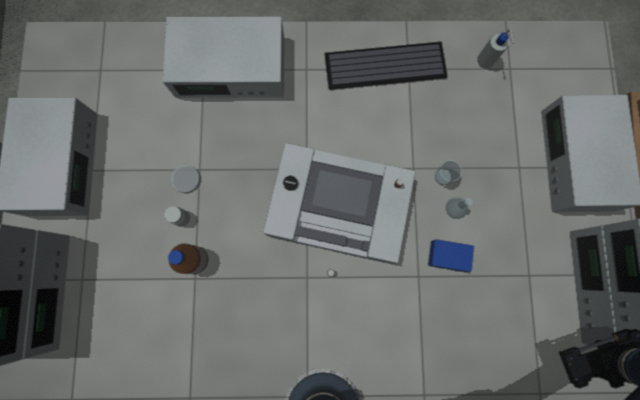

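The module is at the centre of both pictures, with the dial at top (290,183) and side (287,217). The strip is the grey bar near top (335,240). Next I measure the module pose from depth.

```bash
cat > h.py <<'E'
import numpy as np, cv2
from rig import *
def cloud(n,d):
    p=camera_params(n); K=p["mtx"]; v,u=np.mgrid[:d.shape[0],:d.shape[1]]
    x=(u-K[0,2])/K[0,0]; y=(v-K[1,2])/K[1,1]
    X,Y=x.copy(),y.copy()
    for _ in range(8):
        f=1+p["k1"]*(X*X+Y*Y); X=x/f; Y=y/f
    P=np.stack([X*d,-Y*d,-d,np.ones_like(d)],-1)@p["cam_to_world"].T
    return P[...,:3]
def proj(n,P):
    p=camera_params(n); K=p["mtx"]; P=np.atleast_2d(P)
    c=(np.c_[P,np.ones(len(P))]@np.linalg.inv(p["cam_to_world"]).T)
    X=c[:,0]/-c[:,2]; Y=-c[:,1]/-c[:,2]; f=1+p["k1"]*(X*X+Y*Y)
    return np.c_[X*f*K[0,0]+K[0,2],Y*f*K[1,1]+K[1,2]]
E
python3 - <<'E'
from h import *
for n,c in(("top",(260,135,420,280)),("side",(235,120,425,280))):
    d=np.load(n+"0.npy"); P=cloud(n,d); z=P[...,2]
    print(n,"bench z",np.median(z[(z>-15)&(z<15)]))
    m=np.zeros(z.shape,np.uint8); m[c[1]:c[3],c[0]:c[2]]=1
    b=(z>93)&(z<104)&(m>0)
    q=P[b]; print(len(q), np.median(q[:,2]))
    r=cv2.minAreaRect(q[:,:2].astype(np.float32)); print(r, cv2.boxPoints(r).round(0).tolist())
    a=(z>50)&(z<104)&(m>0)
    r=cv2.minAreaRect(P[a][:,:2].astype(np.float32)); print(r)
    im=cv2.imread(f"pics/{n}0.png")[c[1]:c[3],c[0]:c[2]]
    cv2.imwrite(f"pics/{n}crop.png",cv2.convertScaleAbs(cv2.resize(im,None,fx=4,fy=4,interpolation=cv2.INTER_CUBIC),alpha=1.3))
    hm=np.clip((z[c[1]:c[3],c[0]:c[2]]-40)*4,0,255).astype(np.uint8)
    cv2.imwrite(f"pics/{n}hm.png",cv2.resize(hm,None,fx=4,fy=4,interpolation=cv2.INTER_NEAREST))
E
```

```text
top bench z -0.3128741915995761
5618 97.34322549843466
((603.0673828125, -55.893524169921875), (400.1961669921875, 280.1034240722656), 76.94049835205078) [[421.0, -219.0], [694.0, -282.0], [785.0, 107.0], [512.0, 171.0]]
((604.0230712890625, -55.94911193847656), (400.8498840332031, 282.0702209472656), 76.99547576904297)
side bench z 0.1159438396260839
5327 97.48449431014319
((603.3822631835938, -55.57435607910156), (403.8368835449219, 283.1212463378906), 77.06441497802734) [[420.0, -221.0], [696.0, -284.0], [787.0, 110.0], [511.0, 173.0]]
((590.887939453125, -155.33193969726562), (627.3836059570312, 320.0449523925781), 82.92359924316406)
```

View pics/topcrop.png

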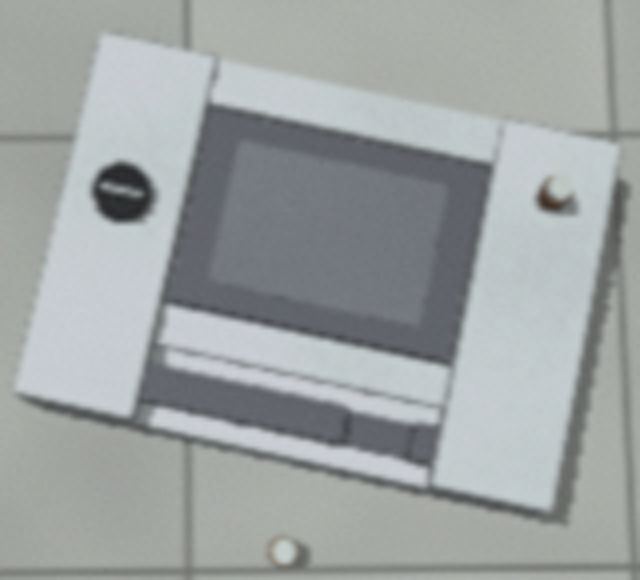

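View pics/sidecrop.png

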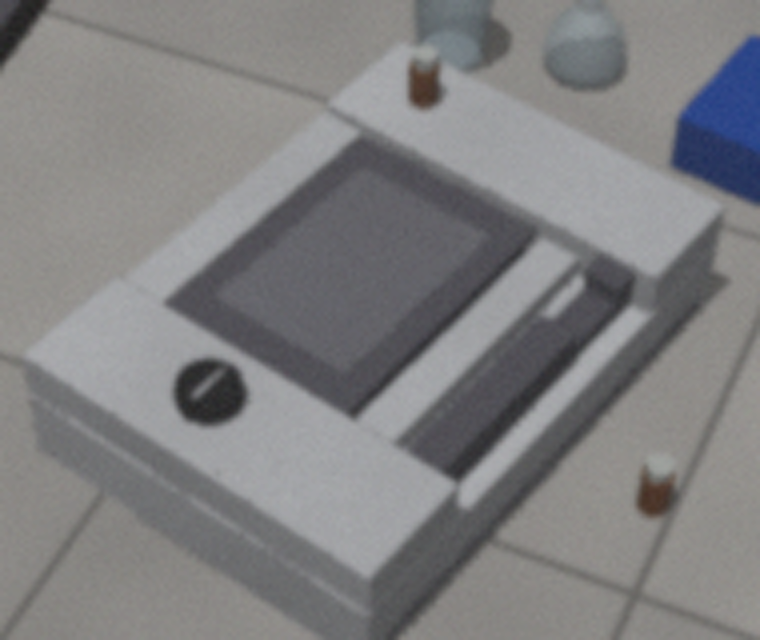

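View pics/tophm.png

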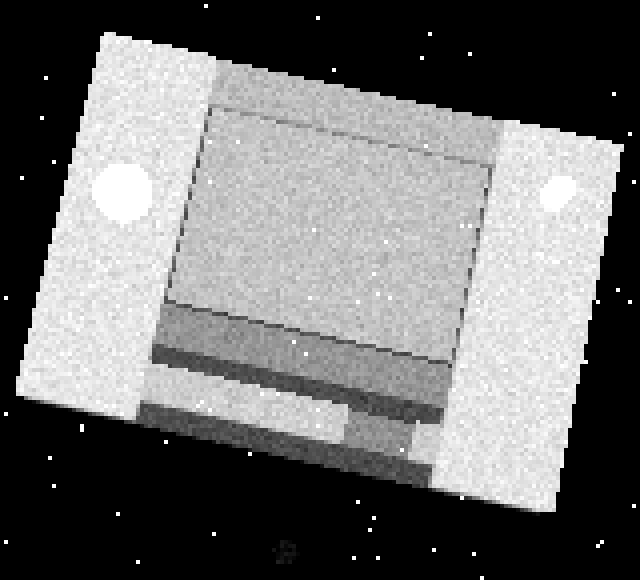

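Both views show the notch near the far (non-dial) end, at top px about (355,242). Next I fit the pose and notch.

```bash
python3 - <<'E'
from h import *
yaw=np.deg2rad(76.97-90)
ex=np.array([np.cos(yaw),np.sin(yaw)]); ey=np.array([-ex[1],ex[0]])
for n in("top","side"):
    d=np.load(n+"0.npy"); P=cloud(n,d).reshape(-1,3)
    c=np.array([603.2,-55.7]); L=np.c_[(P[:,:2]-c)@ex,(P[:,:2]-c)@ey]
    z=P[:,2]
    s=(abs(L[:,1])<100)&(L[:,0]<-60)&(L[:,0]>-145)
    st=s&(z>87)&(z<97); x0=(np.percentile(L[st,0],2)+np.percentile(L[st,0],98))/2
    print(n,"strip x",np.percentile(L[st,0],[1,50,99]),"z",np.median(z[st]),x0)
    nt=s&(z>71)&(z<81)&(abs(L[:,0]-x0)<10)
    print("notch y",np.percentile(L[nt,1],[2,50,98]),nt.sum(),np.median(z[nt]))
    print("strip y",np.sort(L[st,1])[[3,-3]], np.histogram(L[st,1],bins=np.arange(-110,111,10))[0])
    o=c+ex*x0
    print("origin",o,"start",o+110*ey,"end",o-110*ey,"notch",o+ey*np.mean(np.percentile(L[nt,1],[2,98])))
    # dial, vial
    k=(z>105)&(z<160)&(abs(L[:,0])<140)&(abs(L[:,1])<200)
    for sg in(1,-1):
        kk=k&(L[:,1]*sg>0); print("on block",sg,np.median(L[kk],0)-[x0,0],kk.sum())
    k=(z>25)&(z<50)&(L[:,0]<-140)&(L[:,0]>-260)&(abs(L[:,1])<200); print("vial_a local",np.median(L[k],0)-[x0,0],k.sum())
print(yaw,ex,ey)
from scipy.spatial.transform import Rotation as R
r=R.from_quat(get_state()["ee_rot"]).as_matrix(); print(r.round(3))
E
```

```text
top strip x [-123.81085471 -110.07675349  -96.34756845] z 91.57554043378832 -110.12283300237684
notch y [-90.56900745 -65.93997251 -43.35251566] 107 75.87480844017091
strip y [-98.88359462  99.39951128] [ 0 30  0  0  0  0  3 33 32 30 32 34 32 30 33 28 30 30 32 34 34  0]
origin [495.9125935  -30.87157365] start [520.71332577  76.29616253] end [ 471.11186123 -138.03930984] notch [480.81553968 -96.10823937]
on block 1 [128.00939496 154.09586184] 182
on block -1 [ 191.97687783 -153.55161657] 64
vial_a local [-93.61161776 -17.1952714 ] 62
side strip x [-124.74522961 -110.95365267  -96.55409054] z 91.68643656412257 -110.80977809511657
notch y [-94.43940141 -77.22276052 -54.19995977] 90 75.84998605236802
strip y [-98.76371589  99.00374666] [ 0 33  2  0  0  0  5 34 32 32 31 32 39 35 32 38 32 34 40 41 34  0]
origin [495.24333577 -30.71669419] start [520.04406804  76.451042  ] end [ 470.4426035  -137.88443037] notch [ 478.48713122 -103.12280258]
on block 1 [127.882099   156.94391377] 215
on block -1 [ 192.75292759 -150.70269695] 105
vial_a local [-29.93193198 -13.41148513] 211
-0.22741640153486117 [ 0.97425215 -0.2254612 ] [0.2254612  0.97425215]
[[ 0.     0.293 -0.956]
 [-0.    -0.956 -0.293]
 [-1.     0.    -0.   ]]
```

```bash
R='x'; python3 -m pendant '[{"dr":[0,0,0.0436],"offset":[0.0194,0.0288,0],"hand":0},{"dr":[0,0,0.0436],"offset":[0.0194,0.0288,0],"hand":0},{"dr":[0,0,0.0436],"offset":[0.0194,0.0288,0],"hand":0},{"dr":[0,0,0.0436],"offset":[0.0194,0.0288,0],"hand":0},{"dr":[0,0,0.0436],"offset":[0.0194,0.0288,0],"hand":0},{"dr":[0,0,0.0436],"offset":[0.0194,0.0288,0],"hand":0},{"dr":[0,0,0.0436],"offset":[0.0194,0.0288,0],"hand":0},{"dr":[0,0,0.0436],"offset":[0.0194,0.0288,0],"hand":0},{"dr":[0,0,0.0436],"offset":[0.0194,0.0288,0],"hand":0},{"dr":[0,0,0.0436],"offset":[0.0194,0.0288,0],"hand":0},{"dr":[0,0,0.0436],"offset":[0.0194,0.0288,0],"hand":0},{"dr":[0,0,0.0436],"offset":[0.0194,0.0288,0],"hand":0}]' 10
```

```text
t: 1.5
tool_pos: [430.9, -298.4, 292.6]
ee_rot: [0.648, 0.282, -0.648, 0.283]
force: [-0.5, -0.1, 0.3]
finger_gap: 14.8
```

```bash
python3 -m pendant '[{"dr":[0,0,0.0436],"offset":[0.0072,0.0302,0],"hand":0},{"dr":[0,0,0.0436],"offset":[0.0072,0.0302,0],"hand":0},{"dr":[0,0,0.0436],"offset":[0.0072,0.0302,0],"hand":0},{"dr":[0,0,0.0436],"offset":[0.0072,0.0302,0],"hand":0},{"dr":[0,0,0.0436],"offset":[0.0072,0.0302,0],"hand":0},{"dr":[0,0,0.0436],"offset":[0.0072,0.0302,0],"hand":0},{"dr":[0,0,0.0436],"offset":[0.0072,0.0302,0],"hand":0},{"dr":[0,0,0.0436],"offset":[0.0072,0.0302,0],"hand":0},{"dr":[0,0,0.0436],"offset":[0.0072,0.0302,0],"hand":0},{"dr":[0,0,0.0436],"offset":[0.0072,0.0302,0],"hand":0},{"dr":[0,0,0.0436],"offset":[0.0072,0.0302,0],"hand":0},{"dr":[0,0,0.0436],"offset":[0.0072,0.0302,0],"hand":0}]'
python3 -m pendant '[{"offset":[0,0,0],"dr":[0,0,0],"hand":0},{"offset":[0,0,0],"dr":[0,0,0],"hand":0}]'
cat > st.py <<'E'
from h import *
from scipy.spatial.transform import Rotation as R
s=get_state(); O=np.array([495.6,-30.8]); ex=np.array([.97425,-.22546]); ey=np.array([.22546,.97425])
r=R.from_quat(s["ee_rot"]).as_matrix(); p=s["tool_pos"]+r[:,0]*69.7
print("t",s["t"],"tip local",((p[:2]-O)@ex).round(1),((p[:2]-O)@ey).round(1),"z",p[2].round(2),"F",np.round(s["force"],1),"gap",round(s["finger_gap"],1),"jaw deg",np.degrees(np.arctan2(r[1,1],r[0,1])).round(2),"axis",r[:,0].round(3))
E
python3 st.py
```

```text
t: 2.5
tool_pos: [516.8, 63.9, 292.6]
ee_rot: [0.553, 0.44, -0.553, 0.441]
force: [1.5, -0.0, -0.1]
finger_gap: 0.5
t: 2.67
tool_pos: [516.7, 64.4, 292.4]
ee_rot: [0.553, 0.441, -0.552, 0.441]
force: [-0.0, -0.5, -0.5]
finger_gap: 0.4
t 2.6667 tip local -0.9 97.6 z 222.75 F [-0.  -0.5 -0.5] gap 0.4 jaw deg -12.82 axis [ 0.     0.001 -1.   ]
```

```bash
python3 -m pendant '[{"offset":[0.0005,-0.0017,-0.02],"dr":[0,0,0],"hand":0},{"offset":[0,0,-0.025],"dr":[0,0,0],"hand":0},{"offset":[0,0,-0.025],"dr":[0,0,0],"hand":0},{"offset":[0,0,-0.02],"dr":[0,0,0],"hand":0},{"offset":[0,0,-0.015],"dr":[0,0,0],"hand":0},{"offset":[0,0,-0.010],"dr":[0,0,0],"hand":0},{"offset":[0,0,-0.005],"dr":[0,0,0],"hand":0},{"offset":[0,0,0],"dr":[0,0,0],"hand":0},{"offset":[0,0,0],"dr":[0,0,0],"hand":0}]'
python3 st.py
python3 - <<'E'
from h import *
im,d=camera("side"); cv2.imwrite("pics/side1.png",cv2.resize(im[100:280,220:440],None,fx=3.3,fy=3.3,interpolation=cv2.INTER_CUBIC))
E
```

```text
t: 3.42
tool_pos: [517.6, 60.5, 172.8]
ee_rot: [0.554, 0.44, -0.553, 0.44]
force: [0.2, -0.0, 0.8]
finger_gap: 0.6
t 3.4167 tip local 0.9 93.9 z 103.13 F [ 0.2 -0.   0.8] gap 0.6 jaw deg -13.09 axis [ 0.001 -0.    -1.   ]
```

View pics/side1.png

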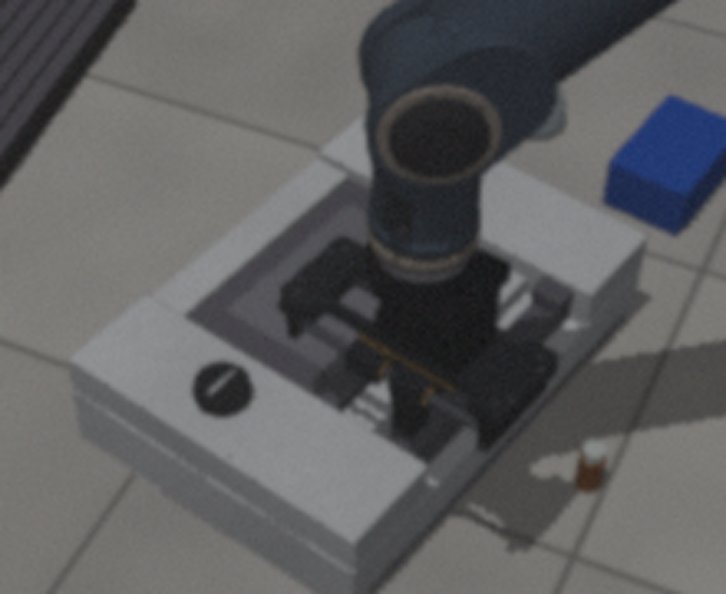

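The closed fingertips hang over the strip's dial end at about (405,425) in the crop. The gripper body is clear of the lid and dial. Lowering gently to contact.

```bash
python3 -m pendant '[{"offset":[0.0003,0.0015,-0.003],"dr":[0,0,0],"hand":0},{"offset":[0,0,-0.003],"dr":[0,0,0],"hand":0},{"offset":[0,0,-0.002],"dr":[0,0,0],"hand":0},{"offset":[0,0,0],"dr":[0,0,0],"hand":0}]'
python3 st.py
python3 -m pendant '[{"offset":[0,0,-0.001],"dr":[0,0,0],"hand":0},{"offset":[0,0,-0.001],"dr":[0,0,0],"hand":0},{"offset":[0,0,0],"dr":[0,0,0],"hand":0}]'
python3 st.py
```

```text
t: 3.8
tool_pos: [517.3, 62.3, 164.0]
ee_rot: [-0.553, -0.44, 0.554, -0.44]
force: [0.7, 0.3, 0.4]
finger_gap: 0.6
t 3.8 tip local 0.1 95.6 z 94.31 F [0.7 0.3 0.4] gap 0.6 jaw deg -13.03 axis [-0. -0. -1.]
t: 4.05
tool_pos: [517.5, 62.4, 162.2]
ee_rot: [0.554, 0.44, -0.554, 0.44]
force: [0.2, -0.5, -0.1]
finger_gap: 0.4
t 4.05 tip local 0.3 95.7 z 92.51 F [ 0.2 -0.5 -0.1] gap 0.4 jaw deg -13.04 axis [ 0.  0. -1.]
```

```bash
python3 -m pendant '[{"offset":[0,0,-0.0007],"dr":[0,0,0],"hand":0},{"offset":[0,0,0],"dr":[0,0,0],"hand":0}]'
python3 st.py
python3 -m pendant '[{"offset":[0,0,-0.0005],"dr":[0,0,0],"hand":0},{"offset":[0,0,0],"dr":[0,0,0],"hand":0}]'
python3 st.py
```

```text
t: 4.22
tool_pos: [517.5, 62.4, 162.1]
ee_rot: [-0.554, -0.44, 0.554, -0.44]
force: [-0.9, -0.2, 4.7]
finger_gap: 0.2
t 4.2167 tip local 0.4 95.7 z 92.43 F [-0.9 -0.2  4.7] gap 0.2 jaw deg -13.04 axis [ 0. -0. -1.]
t: 4.38
tool_pos: [517.5, 62.4, 162.1]
ee_rot: [-0.553, -0.44, 0.554, -0.44]
force: [-2.7, -1.1, 7.6]
finger_gap: 0.4
t 4.3833 tip local 0.4 95.7 z 92.37 F [-2.7 -1.1  7.6] gap 0.4 jaw deg -13.05 axis [ 0.    -0.001 -1.   ]
```

Contact at z≈92 with about 5–7 N. Now sliding along the edge toward −y.

```bash
python3 -m pendant '[{"offset":[0.0004,0.0018,0],"dr":[0,0,0],"hand":0},{"offset":[0,0,0],"dr":[0,0,0],"hand":0}]'
python3 st.py
python3 -m pendant '[{"offset":[-0.0009,-0.0039,0],"dr":[0,0,0],"hand":0},{"offset":[-0.0009,-0.0039,0],"dr":[0,0,0],"hand":0},{"offset":[-0.0009,-0.0039,0],"dr":[0,0,0],"hand":0},{"offset":[-0.0009,-0.0039,0],"dr":[0,0,0],"hand":0},{"offset":[-0.0009,-0.0039,0],"dr":[0,0,0],"hand":0},{"offset":[-0.0009,-0.0039,0],"dr":[0,0,0],"hand":0}]'
python3 st.py
```

```text
t: 4.55
tool_pos: [517.6, 62.6, 162.1]
ee_rot: [-0.553, -0.439, 0.555, -0.441]
force: [-4.2, -3.7, 11.4]
finger_gap: 0.4
t 4.55 tip local 0.4 95.8 z 92.37 F [-4.2 -3.7 11.4] gap 0.4 jaw deg -13.09 axis [-0.001 -0.004 -1.   ]
t: 5.05
tool_pos: [513.6, 42.1, 162.1]
ee_rot: [0.555, 0.44, -0.552, 0.44]
force: [0.9, 4.4, 5.3]
finger_gap: 0.1
t 5.05 tip local 1.4 75.4 z 92.4 F [0.9 4.4 5.3] gap 0.1 jaw deg -12.99 axis [ 0.004  0.003 -1.   ]
```

```bash
python3 -m pendant '[{"offset":[-0.0010,-0.0039,0],"dr":[0,0,0],"hand":0},{"offset":[-0.0010,-0.0039,0],"dr":[0,0,0],"hand":0},{"offset":[-0.0010,-0.0039,0],"dr":[0,0,0],"hand":0},{"offset":[-0.0010,-0.0039,0],"dr":[0,0,0],"hand":0},{"offset":[-0.0010,-0.0039,0],"dr":[0,0,0],"hand":0},{"offset":[-0.0010,-0.0039,0],"dr":[0,0,0],"hand":0},{"offset":[-0.0010,-0.0039,0],"dr":[0,0,0],"hand":0},{"offset":[-0.0010,-0.0039,0],"dr":[0,0,0],"hand":0},{"offset":[-0.0010,-0.0039,0],"dr":[0,0,0],"hand":0},{"offset":[-0.0010,-0.0039,0],"dr":[0,0,0],"hand":0}]'
python3 st.py
```

```text
t: 5.88
tool_pos: [503.8, 3.1, 162.1]
ee_rot: [0.555, 0.44, -0.552, 0.44]
force: [0.4, 5.3, 6.4]
finger_gap: 0.5
t 5.8833 tip local 0.5 35.1 z 92.41 F [0.4 5.3 6.4] gap 0.5 jaw deg -12.98 axis [ 0.004  0.002 -1.   ]
```

```bash
python3 -m pendant '[{"offset":[-0.0009,-0.0039,0],"dr":[0,0,0],"hand":0},{"offset":[-0.0009,-0.0039,0],"dr":[0,0,0],"hand":0},{"offset":[-0.0009,-0.0039,0],"dr":[0,0,0],"hand":0},{"offset":[-0.0009,-0.0039,0],"dr":[0,0,0],"hand":0},{"offset":[-0.0009,-0.0039,0],"dr":[0,0,0],"hand":0},{"offset":[-0.0009,-0.0039,0],"dr":[0,0,0],"hand":0},{"offset":[-0.0009,-0.0039,0],"dr":[0,0,0],"hand":0},{"offset":[-0.0009,-0.0039,0],"dr":[0,0,0],"hand":0},{"offset":[-0.0009,-0.0039,0],"dr":[0,0,0],"hand":0},{"offset":[-0.0009,-0.0039,0],"dr":[0,0,0],"hand":0}]'
python3 st.py
python3 -m pendant '[{"offset":[-0.0009,-0.0039,0],"dr":[0,0,0],"hand":0},{"offset":[-0.0009,-0.0039,0],"dr":[0,0,0],"hand":0},{"offset":[-0.0009,-0.0039,0],"dr":[0,0,0],"hand":0},{"offset":[-0.0009,-0.0039,0],"dr":[0,0,0],"hand":0},{"offset":[-0.0009,-0.0039,0],"dr":[0,0,0],"hand":0},{"offset":[-0.0009,-0.0039,0],"dr":[0,0,0],"hand":0},{"offset":[-0.0009,-0.0039,0],"dr":[0,0,0],"hand":0}]'
python3 st.py
```

```text
t: 6.72
tool_pos: [494.8, -35.8, 162.1]
ee_rot: [0.555, 0.44, -0.552, 0.44]
force: [0.8, 4.8, 6.6]
finger_gap: 0.7
t 6.7167 tip local 0.5 -4.9 z 92.39 F [0.8 4.8 6.6] gap 0.7 jaw deg -12.98 axis [ 0.004  0.002 -1.   ]
t: 7.3
tool_pos: [488.5, -63.1, 162.1]
ee_rot: [0.555, 0.44, -0.552, 0.441]
force: [0.2, 5.0, 6.6]
finger_gap: 0.5
t 7.3 tip local 0.6 -32.8 z 92.38 F [0.2 5.  6.6] gap 0.5 jaw deg -12.98 axis [ 0.004  0.002 -1.   ]
```

```bash
python3 -m pendant '[{"offset":[-0.0009,-0.0039,0],"dr":[0,0,0],"hand":0},{"offset":[-0.0009,-0.0039,0],"dr":[0,0,0],"hand":0},{"offset":[-0.0009,-0.0039,0],"dr":[0,0,0],"hand":0}]'
python3 st.py
for i in 1; do python3 -m pendant '[{"offset":[-0.0005,-0.0019,0],"dr":[0,0,0],"hand":0},{"offset":[-0.0005,-0.0019,0],"dr":[0,0,0],"hand":0},{"offset":[-0.0005,-0.0019,0],"dr":[0,0,0],"hand":0}]'; python3 st.py; done
```

```text
t: 7.55
tool_pos: [485.7, -74.9, 162.0]
ee_rot: [0.555, 0.44, -0.552, 0.441]
force: [0.6, 4.0, 5.6]
finger_gap: 0.2
t 7.55 tip local 0.6 -45.0 z 92.34 F [0.6 4.  5.6] gap 0.2 jaw deg -12.98 axis [ 0.004  0.002 -1.   ]
t: 7.8
tool_pos: [483.2, -81.9, 161.3]
ee_rot: [0.554, 0.44, -0.553, 0.44]
force: [-0.0, -0.2, -0.4]
finger_gap: 0.6
t 7.8 tip local -0.5 -52.6 z 91.62 F [-0.  -0.2 -0.4] gap 0.6 jaw deg -13.0 axis [ 0.001  0.    -1.   ]
```

The fingertip dropped into the notch at y≈−52: the force vanished and z fell 0.7 mm. That agrees with the camera estimate (−91 to −42). Next I centre over the catch and lower.

```bash
python3 -m pendant '[{"offset":[-0.0009,-0.0044,-0.001],"dr":[0,0,0],"hand":0},{"offset":[-0.0009,-0.0044,-0.001],"dr":[0,0,0],"hand":0},{"offset":[-0.0009,-0.0044,-0.001],"dr":[0,0,0],"hand":0},{"offset":[0,0,-0.003],"dr":[0,0,0],"hand":0},{"offset":[0,0,-0.003],"dr":[0,0,0],"hand":0},{"offset":[0,0,-0.003],"dr":[0,0,0],"hand":0},{"offset":[0,0,-0.001],"dr":[0,0,0],"hand":0},{"offset":[0,0,0],"dr":[0,0,0],"hand":0}]'; python3 st.py
```

```text
t: 8.47
tool_pos: [480.0, -94.9, 147.6]
ee_rot: [-0.553, -0.44, 0.554, -0.44]
force: [-0.2, 0.1, 0.4]
finger_gap: 0.7
t 8.4667 tip local -0.8 -66.0 z 77.9 F [-0.2  0.1  0.4] gap 0.7 jaw deg -13.01 axis [-0.001  0.    -1.   ]
```

```bash
python3 -m pendant '[{"offset":[0,0,-0.001],"dr":[0,0,0],"hand":0},{"offset":[0,0,-0.001],"dr":[0,0,0],"hand":0},{"offset":[0,0,-0.001],"dr":[0,0,0],"hand":0},{"offset":[0,0,-0.001],"dr":[0,0,0],"hand":0},{"offset":[0,0,-0.001],"dr":[0,0,0],"hand":0},{"offset":[0,0,0],"dr":[0,0,0],"hand":0}]'; python3 st.py
python3 -m pendant '[{"offset":[0,0,-0.001],"dr":[0,0,0],"hand":0},{"offset":[0,0,-0.001],"dr":[0,0,0],"hand":0},{"offset":[0,0,-0.001],"dr":[0,0,0],"hand":0},{"offset":[0,0,-0.001],"dr":[0,0,0],"hand":0},{"offset":[0,0,0],"dr":[0,0,0],"hand":0}]'; python3 st.py
```

```text
t: 8.97
tool_pos: [480.4, -95.0, 143.6]
ee_rot: [0.554, 0.44, -0.553, 0.44]
force: [-1.4, -0.1, 4.6]
finger_gap: 0.4
t 8.9667 tip local -0.3 -65.9 z 73.87 F [-1.4 -0.1  4.6] gap 0.4 jaw deg -13.02 axis [ 0. -0. -1.]
t: 9.38
tool_pos: [480.4, -95.0, 139.6]
ee_rot: [0.554, 0.44, -0.553, 0.44]
force: [-2.1, -0.2, 5.8]
finger_gap: 0.4
t 9.3833 tip local -0.3 -66.0 z 69.88 F [-2.1 -0.2  5.8] gap 0.4 jaw deg -13.03 axis [ 0. -0. -1.]
```

```bash
python3 -m pendant '[{"offset":[0,0,-0.001],"dr":[0,0,0],"hand":0},{"offset":[0,0,-0.001],"dr":[0,0,0],"hand":0},{"offset":[0,0,-0.001],"dr":[0,0,0],"hand":0},{"offset":[0,0,0],"dr":[0,0,0],"hand":0}]'; python3 st.py
python3 -m pendant '[{"offset":[0,0,-0.0005],"dr":[0,0,0],"hand":0},{"offset":[0,0,-0.0005],"dr":[0,0,0],"hand":0},{"offset":[0,0,0],"dr":[0,0,0],"hand":0}]'; python3 st.py
```

```text
t: 9.72
tool_pos: [480.5, -95.0, 136.9]
ee_rot: [-0.553, -0.44, 0.554, -0.44]
force: [-2.2, 0.5, 8.1]
finger_gap: 0.6
t 9.7167 tip local -0.2 -66.0 z 67.21 F [-2.2  0.5  8.1] gap 0.6 jaw deg -13.03 axis [ 0.    -0.001 -1.   ]
t: 9.97
tool_pos: [480.6, -95.0, 136.7]
ee_rot: [-0.553, -0.44, 0.554, -0.44]
force: [-3.9, 0.8, 15.6]
finger_gap: 0.8
t 9.9667 tip local -0.1 -66.0 z 67.04 F [-3.9  0.8 15.6] gap 0.8 jaw deg -13.03 axis [ 0.    -0.001 -1.   ]
```

Hard stop felt: z stays at 67.0 while the force rises to 15.6 N. Retracting straight up.

```bash
python3 -m pendant '[{"offset":[0,0,0.002],"dr":[0,0,0],"hand":0},{"offset":[0,0,0.004],"dr":[0,0,0],"hand":0},{"offset":[0,0,0.01],"dr":[0,0,0],"hand":0},{"offset":[0,0,0.02],"dr":[0,0,0],"hand":0},{"offset":[0,0,0.025],"dr":[0,0,0],"hand":0},{"offset":[0,0,0.025],"dr":[0,0,0],"hand":0},{"offset":[0,0,0.025],"dr":[0,0,0],"hand":0},{"offset":[0,0,0.025],"dr":[0,0,0],"hand":0},{"offset":[0,0,0.02],"dr":[0,0,0],"hand":0}]'
python3 -m pendant '[{"offset":[-0.01,-0.03,0],"dr":[0,0,0],"hand":0},{"offset":[-0.01,-0.03,0],"dr":[0,0,0],"hand":0},{"offset":[-0.01,-0.03,0],"dr":[0,0,0],"hand":0},{"offset":[-0.01,-0.03,0],"dr":[0,0,0],"hand":0},{"offset":[-0.01,-0.03,0],"dr":[0,0,0],"hand":0},{"offset":[-0.01,-0.03,0],"dr":[0,0,0],"hand":0},{"offset":[0,-0.03,0],"dr":[0,0,0],"hand":0},{"offset":[0,-0.03,0],"dr":[0,0,0],"hand":0},{"offset":[0,-0.03,0],"dr":[0,0,0],"hand":0},{"offset":[0,-0.03,0],"dr":[0,0,0],"hand":0},{"offset":[0,0,0],"dr":[0,0,0],"hand":0},{"offset":[0,0,0],"dr":[0,0,0],"hand":0}]'
python3 st.py
python3 - <<'E'
from h import *
O=np.array([495.6,-30.8]); ex=np.array([.97425,-.22546]); ey=np.array([.22546,.97425])
ds={}
for n in("top","side"):
    im,d=camera(n); cv2.imwrite(f"pics/{n}2.png",im); ds[n]=d
    P0=cloud(n,np.load(n+"0.npy")).reshape(-1,3)
    P=cloud(n,d).reshape(-1,3)
    for nm,(xa,xb,ya,yb) in dict(rim=(64,75,-90,90),mid=(130,145,-80,80),notch=(-8,8,-82,-50)).items():
        for lab,Q in(("before",P0),("after",P)):
            l=Q[:,:2]-O; a=l@ex; b=l@ey; k=(a>xa)&(a<xb)&(b>ya)&(b<yb)&(Q[:,2]>40)&(Q[:,2]<130)
            print(n,nm,lab,np.median(Q[k,2]).round(1),k.sum())
E
```

```text
t: 10.72
tool_pos: [480.5, -95.0, 293.6]
ee_rot: [0.554, 0.439, -0.553, 0.441]
force: [0.7, 0.3, -0.0]
finger_gap: 0.6
t: 11.72
tool_pos: [419.5, -396.7, 291.0]
ee_rot: [0.554, 0.439, -0.554, 0.439]
force: [0.8, 0.2, -0.3]
finger_gap: 0.7
t 11.7167 tip local 8.4 -373.6 z 221.28 F [ 0.8  0.2 -0.3] gap 0.7 jaw deg -13.23 axis [ 0.     0.001 -1.   ]
top rim before 88.1 256
top rim after 104.2 332
top mid before 89.2 262
top mid after 98.3 269
top notch before 76.4 60
top notch after 65.9 60
side rim before 87.4 309
side rim after 104.6 334
side mid before 89.4 243
side mid after 98.6 225
side notch before 76.1 45
side notch after 66.3 36
```

```bash
python3 - <<'E'
from h import *
a=cv2.imread("pics/top2.png")[120:300,150:490]; cv2.imwrite("pics/top2c.png",cv2.resize(a,None,fx=2.3,fy=2.3))
for n in("top","side"):
  for t in("vial_a","vial_b","tipbox","flask","beaker","jar","dish","reagent"): print(n,t,[(np.round(r["location"]).tolist(),round(r["p"],2)) for r in look_for(n,t)][:3])
E
```

```text
top vial_a [([400.0, 184.0], 0.59), ([329.0, 274.0], 0.51)]
top vial_b [([400.0, 184.0], 0.59), ([329.0, 274.0], 0.51)]
top tipbox [([449.0, 254.0], 0.88)]
top flask [([459.0, 204.0], 0.72)]
top beaker [([448.0, 174.0], 0.62)]
top jar [([181.0, 217.0], 0.81)]
top dish [([185.0, 176.0], 0.87), ([449.0, 175.0], 0.56)]
top reagent [([399.0, 182.0], 0.61), ([188.0, 256.0], 0.6)]
side vial_a []
side vial_b []
side tipbox [([423.0, 152.0], 0.97)]
side flask [([379.0, 129.0], 0.72)]
side beaker [([347.0, 120.0], 0.6)]
side jar [([251.0, 363.0], 0.81)]
side dish [([205.0, 343.0], 0.72), ([380.0, 128.0], 0.64)]
side reagent [([313.0, 363.0], 0.93), ([381.0, 201.0], 0.74)]
```

View pics/side2.png

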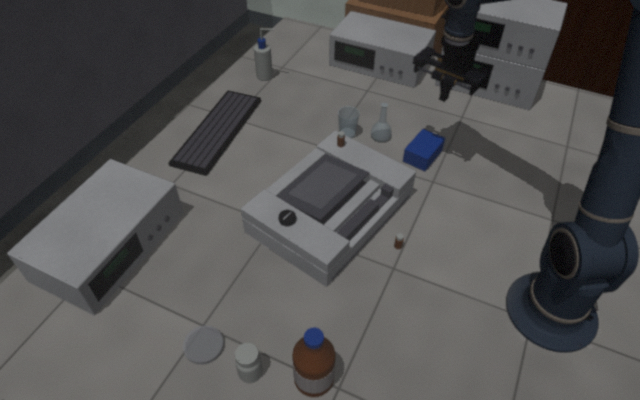

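View pics/top2c.png

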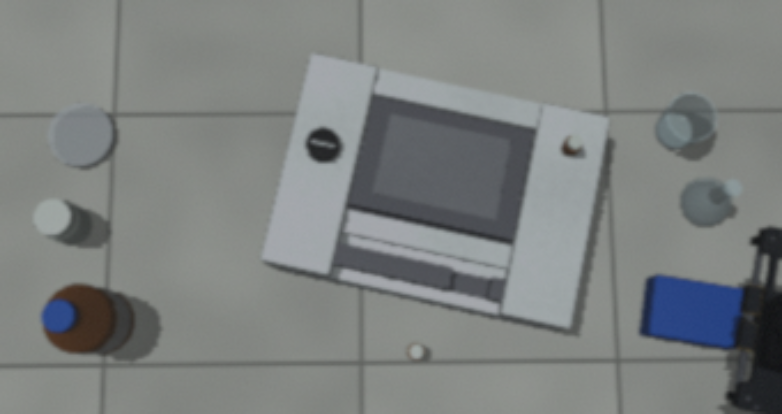

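Both vials, the flask, beaker and box stand where they were, for example side (399,241), (341,140) and (423,152). The lid rim is up about 17 mm, the catch is down about 10 mm by depth, and the arm is clear.

```bash
python3 -c "
from rig import *
print(finish_job())"
```

```text
the job is handed in; nothing more can be done
None
```

The lid is open by its hidden release, and I handed the job in at about 12 s, well under the 58 s limit.

**What I did:** I closed the fingers and touched the strip at module y of about +96 mm, beside the dial block. That is about as close to the end as the finger's width allows. I then slid along the edge pressing with about 6 N. The tip dropped into the notch at y of about −52 mm. I centred it at −66 mm and pressed the catch down to its hard stop. The tip stopped at z 67.0 mm while the force rose from 8 to 15.6 N. I then drew straight up and moved clear, without touching the lid.

**Last checks:**
- **Lid and catch:** Both cameras' depth shows the lid's front rim about 16–17 mm higher than before. The catch floor is 10 mm lower, consistent with full travel. I measured this about 1.7 s after releasing the catch, and the lid was still up.
- **Surroundings:** The vials, glassware and boxes look unmoved in both pictures, and the force on the tool is about zero.
- **Disagreement:** In the last side picture the network did not report either vial. By eye, both stand there unchanged, and the network did find them in the top picture.

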